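# Change the mouse over to the other charging dock

## Robot

A 7-joint arm with a two-finger parallel gripper is mounted at the origin on a cart in front of the work surface, level with it; the furniture and walls round the work are solid. World frame = base frame: x ahead of the robot, y to its left, z up, the work surface at z = 0. Lengths are in m, angles in rad, forces in N, time in s.
With the tool pointing down it reaches from about 0.425 to 0.95 m from the base axis. Payload 4.7 kg.
Tool frame: the origin (TCP) lies at the very end of the fingers, on their centre line; the grasp point (between the pads) lies 19 mm behind it (env.grip_depth is the distance from the TCP to the grasp point, in m); z points along the fingers, y is the line along which they close (so a half turn about z gives the same grasp; the last joint's range is limited). The gripper opens to 85 mm and grips with 20 to 120 N. Pads are 22 mm wide; open, the fingers measure 114 mm over their backs; the gripper's body (76 mm by 85 mm) begins 54 mm behind the grasp point. The pads swing forward as they close: fully open they stand 13 mm farther back than shut.
Start: joints at [1.077, 0.469, -0.049, 1.532, 0.024, 1.141, -0.082], TCP at [0.303, -0.603, 0.231] pointing down, gripper open.
Joint ranges: [-2.59, 2.59], [-0.33, 1.99], [-1.39, 1.29], [0.1, 2.45], [-1.04, 4.18], [0.21, 1.99], [-2.66, 2.66]. Speed limits (rad/s): [2.57, 2.57, 3.14, 3.14, 3.14, 3.14, 3.14].

## Interface

Orientations are given as a unit quaternion [x, y, z, w].
In Python, from workcell import env, read_camera, camera_info, order gives the robot as it stands.
- The arm moves only by the shell command python3 -m crank 'ROWS' [FORCE]. ROWS is JSON, a list of rows, each a list of 7 numbers: the opening, from 0 (shut) to 1 (fully open), then the shift along the tool's x, y, z in units of 0.1 m (1.0 is 0.1 m), then the turn, a rotation vector about the tool's x, y, z in units of 60 degrees (1.0 is 60 degrees). In form: [[hand, tx, ty, tz, rx, ry, rz], ...]. A call has 1 to 8 rows; each row is the pose to reach, as a shift and turn from the pose commanded when the call began, along the tool's axes at that moment; what a row does not reach only later rows make up. A row lasts 1/8 s, in which the tool goes at most 62.5 mm and 10.7 degrees, less where a joint would pass 70% of its speed; a pose out of reach is approached as far as the arm can. A call with a number of a shift or a turn outside -1 to 1 is refused whole. A call with a gripper value outside its range is refused whole. The fingers move at their own pace and stop on an object; FORCE is the grip in N (left out, the last holds). Time passes only in rows, so rows that repeat a pose let the fingers close. It gives the time, the measured TCP pose, the force, the opening and the grip force at its end, in the units of the state.
- env.state(): the state, without advancing time (a new reading comes with each control period).
- read_camera(name): name is "side" or "top" or "wrist"; returns the picture (400x640x3 uint8, blue, green, red); there is no depth.
- camera_info(name): a dict with "camera_matrix" (3x3 intrinsics, pixels), "k1" (the pictures are not rectified: a ray, as slopes to the right and down, at radius r is drawn at 1 + k1 r^2 times it, then the intrinsics apply), "camera_from_world" (4x4, takes a point from world to camera coordinates). Camera axes: x right, y down, z forward; pixel columns grow to the right and rows downward; lengths in m; the calibration is good to about 2 mm. A picture is of the moment at which its call begins: read the wrist's pose just before it. camera_info takes no time and is no camera call; for the wrist camera it gives the pose at the moment of the call.
- order.sign_off(): hands the job in; it is judged then, once.
The state is a dict: "time_s": time; "joints": joint angles; "dq": joint speeds; "joint_efforts": joint torques, N m; "tool_pos": TCP position; "tool_rot": TCP orientation; "wrist_force": force on the tool from outside, world axes, zero at the start; "ft_torque": the same for the moment, N m; "gripper_width": finger opening in m; "grip_force": force on a finger pad.
Only numpy, scipy, OpenCV 4.12 (cv2) and the standard library are available. Lean on these libraries where they do the work, as an engineer would, in place of code of your own. Each camera call takes 0.05 s, during which the arm holds its last target. There are 200 camera calls.

## Task

The wireless mouse is charging on one of the two docks. Switch that dock off with its toggle lever, move the mouse to the empty dock so that it lies flat on the grey pad, wholly on it, lengthwise between the end lips (nose either way), and then, with the mouse let go, switch that second dock on. No dock may be on while the mouse is being taken off it or put on it, and the mug, sticky-note block and phone stay where they are.

Things in the scene. Friction and masses are not known exactly. Their poses are not given: they have to be found in the camera images.
- dock_a: white charging dock fixed to the desk, 252 mm (x) by 100 mm (y), slab 12 mm high; the one on which the mouse lies at the start, its lever on. Origin on the desk's surface, z up, x from the switch console to the pad (roughly away from the robot), y to its left. Console block x = -114 to -32 mm, full width, top z = 32 mm. Black raised marks on it: ring on the +y side = off, straight bar on the -y side = on.
- dock_b: white charging dock fixed to the desk, 252 mm (x) by 100 mm (y), slab 12 mm high; the same as the other; empty at the start, its lever off. Origin on the desk's surface, z up, x from the switch console to the pad (roughly away from the robot), y to its left. Console block x = -114 to -32 mm, full width, top z = 32 mm. Black raised marks on it: ring on the +y side = off, straight bar on the -y side = on.
- dock_a_pad (a point): centre of the top of dock_a's matt grey pad, at dock x = +65 mm, y = 0, z = 16 mm; axes as the dock's. The pad is 124 mm (x) by 80 mm (y), its long sides open; at each end a white lip, 6 mm thick, inner faces 62 mm either side of the centre in x, rises 6 mm above the pad
- dock_b_pad (a point): centre of the top of dock_b's matt grey pad, at dock x = +65 mm, y = 0, z = 16 mm; axes as the dock's. The pad is 124 mm (x) by 80 mm (y), its long sides open; at each end a white lip, 6 mm thick, inner faces 62 mm either side of the centre in x, rises 6 mm above the pad
- dock_a_lever (a joint): toggle lever of dock_a, hinge along dock x at dock x = -62, y = 0, z = 36 mm. 0 = off, leaning 0.5 rad to dock +y (left, ring mark); 1.0 rad = on, leaning 0.5 rad to -y (right, bar mark); upright at 0.5. Its weight (over-centre) holds it at either stop (0.12 N m, about 2 N at the grip) and throws it over past upright. Starts on.
- dock_b_lever (a joint): toggle lever of dock_b, hinge along dock x at dock x = -62, y = 0, z = 36 mm. 0 = off, leaning 0.5 rad to dock +y (left, ring mark); 1.0 rad = on, leaning 0.5 rad to -y (right, bar mark); upright at 0.5. Its weight (over-centre) holds it at either stop (0.12 N m, about 2 N at the grip) and throws it over past upright. Starts off.
- dock_a_grip (a point): point in the grip of dock_a's lever, 65 mm from its pivot; moves with it (31 mm to the side and 93 mm above the desk at either detent). The lever is 85 mm long from pivot to tip: steel stem 10 mm thick, then from 43 mm out a dark weighted round grip 18 mm thick
- dock_b_grip (a point): point in the grip of dock_b's lever, 65 mm from its pivot; moves with it (31 mm to the side and 93 mm above the desk at either detent). The lever is 85 mm long from pivot to tip: steel stem 10 mm thick, then from 43 mm out a dark weighted round grip 18 mm thick
- mouse: loose black wireless computer mouse, 106 mm long (its x), 62 mm wide (its y), 34 mm high, about 0.09 kg, rounded; origin at the centre of its underside, z up. Can be gripped across its width. (A second mouse beside the keyboard, far right, is fixed and no part of the job.)
- mug: bystander: dark and white mug 82 x 111 x 97 mm high, standing to the left; origin at its underside
- sticky_block: bystander: pink and yellow block of sticky notes 77 x 77 x 20 mm, lying between the docks; origin at the centre of its underside
- smartphone: bystander: phone 146 x 71 x 8 mm lying face up at the right; origin at the centre of its underside

How it is judged:
On the way, in this order (a step that is already met when the one before it is completed fails the run):
1. the first dock is switched off with the mouse still lying on its pad (value of joint dock_a_lever below 0.1 rad and horizontal distance between mouse and dock_a_pad below 0.02 m and z of mouse in the frame of dock_a_pad below 0.006 m), for 0.1 s.
2. the mouse is set down on the second dock's pad, wholly on it and let go, both docks being off (horizontal distance between mouse and dock_b_pad below 0.015 m and z of mouse in the frame of dock_b_pad below 0.004 m and angle between mouse's own z axis and vertical below 0.08 rad and angle between the x axis of mouse and the x axis of dock_b, either way round below 0.2 rad and linear speed of mouse below 0.02 m/s and contact force between the fingers and mouse below 0.1 N and value of joint each of dock_a_lever, dock_b_lever below 0.1 rad), for 0.2 s.
3. the second dock is switched on (value of joint dock_b_lever above 0.9 rad and value of joint dock_a_lever below 0.1 rad), for 0.2 s.
At the end, for the whole second after the job is handed in: The first dock's lever is off (below 0.1 rad), the second dock's lever is on (above 0.9 rad), and the mouse lies at rest, released, flat on the second dock's pad: its centre within 15 mm of the pad's centre, not more than 4 mm above the pad, lengthwise within 0.2 rad (nose either way) (all of step 3 and horizontal distance between mouse and dock_b_pad below 0.015 m and z of mouse in the frame of dock_b_pad below 0.004 m and angle between mouse's own z axis and vertical below 0.08 rad and angle between the x axis of mouse and the x axis of dock_b, either way round below 0.2 rad and linear speed of mouse below 0.02 m/s and contact force between the fingers and mouse below 0.1 N); the robot touches nothing.
It fails at once if the mouse is moved off the first dock while that dock is on (value of joint dock_a_lever above 0.5 rad and distance of mouse from where it was at the start of the episode above 0.02 m).
It fails at once if the second dock is on while the mouse is not lying on its pad (value of joint dock_b_lever above 0.6 rad and not (horizontal distance between mouse and dock_b_pad below 0.025 m and z of mouse in the frame of dock_b_pad below 0.008 m)).
It fails at once if a bystander (mug, sticky-note block, phone) is moved by more than 25 mm (distance of any of mug, sticky_block, smartphone from where it was at the start of the episode above 0.025 m).
It also fails if it takes over 61 s, if anything falls off the work surface, if the arm or the gripper's body presses on something with over 40 N, if the wrist force passes 120 N, or if a joint passes its speed limit or range.

## Working session

There is one attempt and no reset: what is moved stays moved. The work goes in short steps, Python scripts to look and compute and a shell command to move; the robot and the scene stay as the last step left them, time stands still between calls to the robot, and variables do not carry over. Pictures are saved under pics/ and viewed, at most 10 in all, crops included, and the job is handed in when it is done.

```bash
mkdir -p pics; ls
python3 - <<'E'
from workcell import env, read_camera, camera_info
import cv2
for n in ("top","side"):
    im=read_camera(n); cv2.imwrite(f"pics/{n}0.png",im)
    ci=camera_info(n); print(n,ci)
print(env.state())
E
```

```text
pics
top {'camera_matrix': array([[453.85176825,   0.        , 321.87873308],
       [  0.        , 453.85176825, 197.30321647],
       [  0.        ,   0.        ,   1.        ]]), 'k1': -0.10385995859060779, 'camera_from_world': array([[ 0.00813671, -0.99995128, -0.00558885, -0.01009115],
       [-0.98464832, -0.0070374 , -0.17440805,  0.57227608],
       [ 0.17436022,  0.00692216, -0.9846576 ,  1.3004592 ],
       [ 0.        ,  0.        ,  0.        ,  1.        ]])}
side {'camera_matrix': array([[362.25611637,   0.        , 317.94591507],
       [  0.        , 362.25611637, 199.41145298],
       [  0.        ,   0.        ,   1.        ]]), 'k1': -0.047982353705888256, 'camera_from_world': array([[-0.8613087 , -0.50774792,  0.01842207,  0.47531673],
       [-0.23531056,  0.36650483, -0.9001684 ,  0.21425624],
       [ 0.45030686, -0.77965778, -0.43515225,  0.95710239],
       [ 0.        ,  0.        ,  0.        ,  1.        ]])}
{'time_s': 0.1, 'joints': array([ 1.07709444,  0.4693547 , -0.04858731,  1.53357121,  0.0240778 ,
        1.14104615, -0.08231321]), 'dq': array([-7.64917667e-05, -1.34500204e-03,  1.29196166e-03, -2.41641776e-03,
        5.52841200e-04, -8.49856374e-04,  7.48596908e-04]), 'joint_efforts': array([ 4.32659490e-04, -5.11515892e+01, -4.69819678e-02, -2.38391358e+01,
        1.07724316e-02,  4.32198736e-03, -2.75109437e-05]), 'tool_pos': array([ 0.30233748, -0.60290226,  0.23037184]), 'tool_rot': array([ 9.73115877e-01,  2.30314317e-01, -2.29972609e-04, -8.67458089e-04]), 'wrist_force': array([-0.62201267,  0.13140943,  0.80925089]), 'ft_torque': array([-0.02525521,  0.00591008, -0.00869761]), 'grip_force': 0.0, 'gripper_width': 0.0854305132130345}
```

View pics/top0.png

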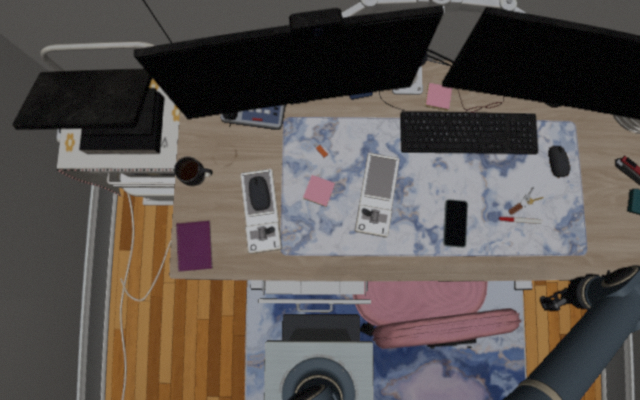

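View pics/side0.png

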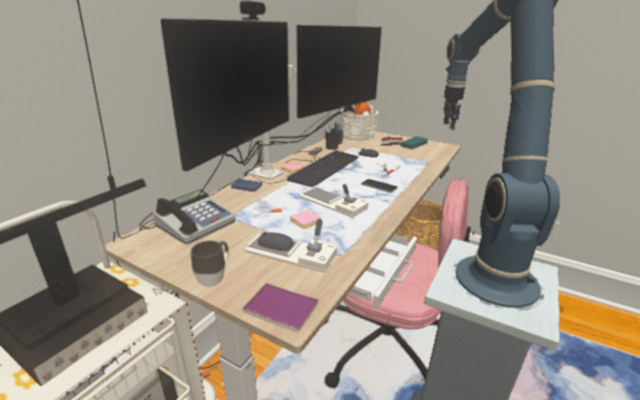

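The top view shows dock_a around (260,210), with the mouse at (260,194) and its lever leaning right, which is on. Dock_b is around (377,195), with its pad at (381,177) and its lever leaning left, which is off. The sticky block is at (319,190), the mug at (188,171) and the phone at (456,223). The side view agrees, with levers at (318,240) and (346,193). Next I'll zoom in.

Run:
```python
import cv2
im=cv2.imread("pics/top0.png")
cv2.imwrite("pics/topz.png",cv2.resize(im[145:260,235:405],None,fx=4.7,fy=4.7,interpolation=cv2.INTER_CUBIC))
im=cv2.imread("pics/side0.png")
cv2.imwrite("pics/sidez.png",cv2.resize(im[165:285,235:385],None,fx=5,fy=5,interpolation=cv2.INTER_CUBIC))
```

```text
(no output)
```

View pics/topz.png

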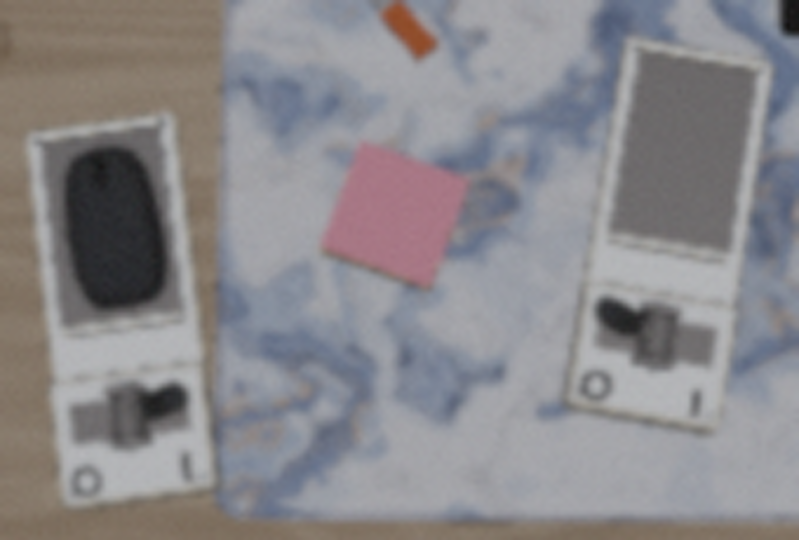

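View pics/sidez.png

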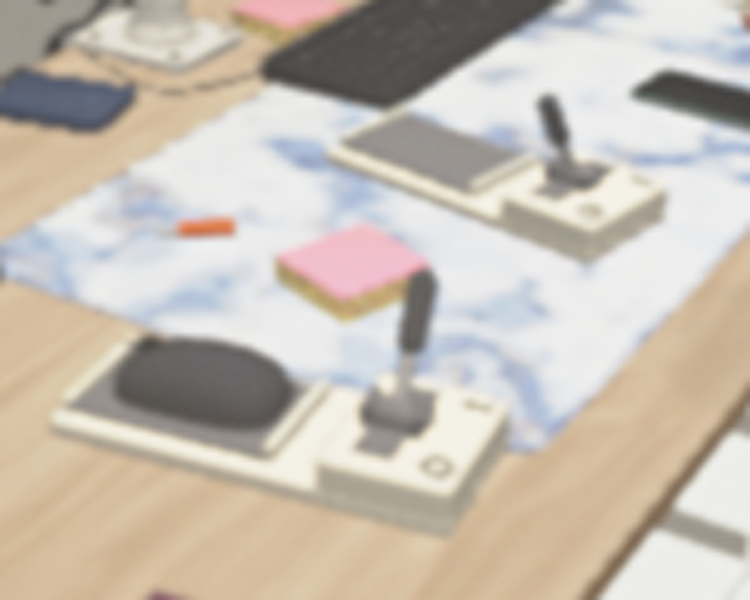

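The zooms show dock_b's pad with top-zoom corners at about (640,52), (757,72), (725,250) and (608,232). The grips are at (165,400) for a and (620,316) for b in the top view, and (418,312) and (553,122) in the side view. The mouse in the top view is centred at about (115,228).

```bash
cat > h.py <<'E'
import numpy as np, cv2
from workcell import env, read_camera, camera_info
from scipy.spatial.transform import Rotation as R
def ray(ci,p):
    u=cv2.undistortPoints(np.array([[p]],float),ci["camera_matrix"],np.array([ci["k1"],0,0,0,0.]))[0,0]
    T=ci["camera_from_world"]; d=T[:3,:3].T@np.array([*u,1]); return -T[:3,:3].T@T[:3,3], d/np.linalg.norm(d)
def onz(ci,p,z):
    o,d=ray(ci,p); return o+d*(z-o[2])/d[2]
def tri(r1,r2):
    A=[];b=[]
    for o,d in(r1,r2):
        M=np.eye(3)-np.outer(d,d);A.append(M);b.append(M@o)
    x=np.linalg.lstsq(np.vstack(A),np.hstack(b),rcond=None)[0]
    return x,[np.linalg.norm(M@(x-o)) for M,(o,d) in zip(A,(r1,r2))]
def proj(ci,X):
    T=ci["camera_from_world"];r=cv2.Rodrigues(T[:3,:3])[0]
    return cv2.projectPoints(np.array([X],float),r,T[:3,3],ci["camera_matrix"],np.array([ci["k1"],0,0,0,0.]))[0].ravel()
E
python3 - <<'E'
from h import *
np.set_printoptions(precision=4,suppress=True)
t,s=camera_info("top"),camera_info("side")
zt=lambda X,Y:((X+.5)/4.7-.5+235,(Y+.5)/4.7-.5+145)
zs=lambda X,Y:((X+.5)/5-.5+235,(Y+.5)/5-.5+165)
for n,a,b in[("gripA",(165,400),(418,312)),("gripB",(620,316),(553,122)),("ringA",(87,482),(437,466)),("ringB",(596,386),(591,211)),("barA",(187,468),(477,406)),("barB",(696,403),(642,181)),
  ("padB far left",(640,52),(385,113)),]:
    x,e=tri(ray(t,zt(*a)),ray(s,zs(*b)));print(n,x,np.round(e,4))
pb=[onz(t,zt(*p),.016) for p in[(640,52),(757,72),(725,250),(608,232)]]
print(np.array(pb)); print("B pad c",np.mean(pb,0))
pa=[onz(t,zt(*p),.022) for p in[(28,132),(170,113)]]+[onz(t,zt(*p),.032) for p in[(66,505),(213,488)]]
pbo=[onz(t,zt(*p),.022) for p in[(630,40),(771,64)]]+[onz(t,zt(*p),.032) for p in[(570,405),(713,431)]]
for q in(pa,pbo):
    q=np.array(q);f=q[:2].mean(0);n=q[2:].mean(0);d=(f-n)[:2];L=np.linalg.norm(d);d/=L
    yaw=np.arctan2(d[1],d[0]);c=(n[:2]+d*.114); print("dock len",L,"yaw",yaw,"orig",c,"pad",c+d*.065,"pad from far",f[:2]-.073*d,"pivot",c-.062*d)
im=cv2.imread("pics/top0.png")
m=(im.max(2)<75).astype(np.uint8); sub=np.zeros_like(m); sub[170:216,245:275]=m[170:216,245:275]
c=max(cv2.findContours(sub,0,2)[0],key=cv2.contourArea)
P=np.array([onz(t,p,.03)[:2] for p in c[:,0]]).astype(np.float32)
print("mouse",cv2.minAreaRect(P))
E
```

```text
gripA [0.4698 0.1424 0.087 ] [0.0007 0.0007]
gripB [ 0.5238 -0.1351  0.0864] [0.0005 0.0005]
ringA [0.4235 0.1975 0.0321] [0.0001 0.0001]
ringB [ 0.4864 -0.1247  0.0317] [0.0009 0.0009]
barA [0.4332 0.1344 0.0323] [0.0001 0.0001]
barB [ 0.476  -0.1882  0.0315] [0.0009 0.0009]
padB far left [ 0.6895 -0.1586  0.0479] [0.0135 0.0135]
[[ 0.7109 -0.1564  0.016 ]
 [ 0.6979 -0.2337  0.016 ]
 [ 0.5783 -0.2102  0.016 ]
 [ 0.5897 -0.1341  0.016 ]]
B pad c [ 0.6442 -0.1836  0.016 ]
dock len 0.24696288139992442 yaw 0.14308565148865174 orig [0.5276 0.1803] pad [0.592  0.1896] pad from far [0.587  0.1888] pivot [0.4663 0.1714]
dock len 0.24635205653933298 yaw -0.17387279132146 orig [ 0.5793 -0.1728] pad [ 0.6433 -0.184 ] pad from far [ 0.6377 -0.1831] pivot [ 0.5182 -0.1621]
mouse ((0.5886428952217102, 0.18651622533798218), (0.10706102848052979, 0.06126530468463898), 13.20358943939209)
```

```bash
python3 -m crank '[[0,0,0,0,0,0,0.2],[0,0,0,0,0,0,0.444],[0,0,0,0,0,0,0.444],[0,0,0,0,0,0,0.444]]' 40
python3 -m crank '[[0,0.4,-0.5,0,0,0,0],[0,0.8,-1,0,0,0,0],[0,0.8,-1,0,0,0,0]]'
python3 -m crank '[[0,0.4,-0.5,0,0,0,0],[0,0.8,-1,0,0,0,0],[0,0.8,-1,0,0,0,0]]'
python3 -m crank '[[0,0,-0.5,0,0,0,0],[0,0,-1,0,0,0,0],[0,0,-1,0,0,0,0]]'
python3 -m crank '[[0,0,-0.5,0,0,0,0],[0,0,-1,0,0,0,0],[0,0,-1,0,0,0,0]]'
```

```text
time_s: 0.6
tool_pos: [0.3026, -0.603, 0.2308]
tool_rot: [1.0, 0.001, -0.0, -0.0]
wrist_force: [-0.5, 0.1, -0.3]
gripper_width: 0.0122
grip_force: 0.0
time_s: 0.98
tool_pos: [0.3879, -0.4979, 0.2313]
tool_rot: [1.0, 0.006, 0.001, -0.002]
wrist_force: [-0.5, -0.5, 0.1]
gripper_width: 0.0001
grip_force: 0.0
time_s: 1.35
tool_pos: [0.4667, -0.3982, 0.2313]
tool_rot: [1.0, 0.005, 0.001, -0.001]
wrist_force: [0.6, -1.5, 0.4]
gripper_width: -0.0001
grip_force: 0.0
time_s: 1.72
tool_pos: [0.4627, -0.3004, 0.2314]
tool_rot: [1.0, 0.003, -0.0, -0.001]
wrist_force: [-0.2, -0.9, 0.1]
gripper_width: -0.0
grip_force: 0.0
time_s: 2.1
tool_pos: [0.4628, -0.2014, 0.2315]
tool_rot: [1.0, 0.003, 0.0, -0.0]
wrist_force: [-0.3, -0.0, 0.4]
gripper_width: -0.0003
grip_force: 0.0
```

```bash
python3 -m crank '[[0,0,-0.5,0,0,0,0],[0,0,-1,0,0,0,0],[0,0,-1,0,0,0,0]]'
python3 -m crank '[[0,0,-0.5,0,0,0,0],[0,0,-1,0,0,0,0],[0,0,-1,0,0,0,0]]'
python3 -m crank '[[0,0,-0.5,0,0,0,0],[0,0,-0.85,0,0,0,0],[0,0,-0.85,0,0,0,0],[0,0,-0.85,0,0,0,0]]' | head -2
python3 - <<'E'
from h import *
import pickle
pickle.dump(camera_info("wrist"),open("w1.pkl","wb")); cv2.imwrite("pics/w1.png",read_camera("wrist"))
E
```

```text
time_s: 2.48
tool_pos: [0.4631, -0.102, 0.2316]
tool_rot: [1.0, 0.002, 0.0, -0.0]
wrist_force: [0.6, -1.2, -0.2]
gripper_width: -0.0001
grip_force: 0.0
time_s: 2.85
tool_pos: [0.4635, -0.0023, 0.2316]
tool_rot: [1.0, 0.002, 0.0, -0.0]
wrist_force: [0.3, -0.7, 1.0]
gripper_width: 0.0001
grip_force: 0.0
time_s: 3.35
tool_pos: [0.4635, 0.0787, 0.2311]
```

View pics/w1.png

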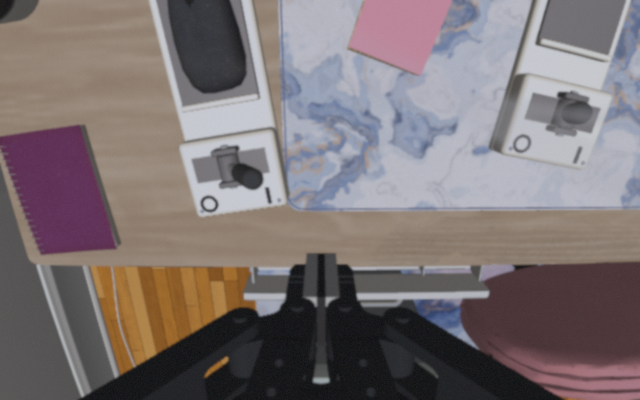

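The wrist view shows console A with corners at (181,143), (272,129), (287,205) and (196,215), grip A at (248,177), and the near end of the mouse at (212,90). Console B's corners are at about (523,74), (612,95), (582,167) and (502,152).

Run:
```python
from h import *
import pickle
np.set_printoptions(precision=4,suppress=True)
w=pickle.load(open("w1.pkl","rb"));t=camera_info("top")
for n,p in [("A",[(181,143),(272,129),(287,205),(196,215)]),("B",[(523,74),(612,95),(582,167),(502,152)])]:
    q=np.array([onz(w,x,.032) for x in p]);d=q[:2].mean(0)-q[2:].mean(0);yaw=np.arctan2(d[1],d[0]);u=np.array([np.cos(yaw),np.sin(yaw)])
    c=q.mean(0)[:2];print(n,"yaw",yaw,"len",np.linalg.norm(d),"pivot",c+.011*u,"pad",c+.138*u)
print("ring,bar A",onz(w,(209,204),.033),onz(w,(268,194),.033))
zt=lambda X,Y:((X+.5)/4.7-.5+235,(Y+.5)/4.7-.5+145)
print("gripA",tri(ray(t,zt(165,400)),ray(w,(248,177))))
```

```text
A yaw 0.11449145572503987 len 0.07888116175704708 pivot [0.4681 0.1691] pad [0.5943 0.1836]
B yaw -0.1681961636635851 len 0.0761702562996046 pivot [ 0.5208 -0.1597] pad [ 0.646  -0.1809]
ring,bar A [0.4253 0.1966 0.033 ] [0.4361 0.1335 0.033 ]
gripA (array([0.47  , 0.1416, 0.0892]), [np.float64(0.0008750672300801579), np.float64(0.0008750672300802182)])
```

```bash
python3 -m crank '[[0,0.07,0,0.5,0,0,0],[0,0.07,0,1,0,0,0],[0,0.07,0,1,0,0,0]]'|head -2
python3 -m crank '[[0,0,0,0.3,0,0,0],[0,0,0,0.51,0,0,0],[0,0,0,0.51,0,0,0]]'|head -2
python3 -m crank '[[0,0,-0.25,0,0,0,0],[0,0,-0.35,0,0,0,0],[0,-0.01,-0.45,0,0,0,0],[0,-0.03,-0.55,0,0,0,0],[0,-0.05,-0.65,0,0,0,0],[0,-0.06,-0.75,0,0,0,0],[0,-0.07,-0.83,0,0,0,0],[0,-0.07,-0.83,0,0,0,0]]'
python3 -m crank '[[0,0,0.1,0,0,0,0],[0,0,0.2,0,0,0,0],[0,0,0.2,0,0,0,0],[0,0,0.2,-0.5,0,0,0],[0,0,0.2,-1,0,0,0],[0,0,0.2,-1,0,0,0]]'
python3 - <<'E'
from h import *
im=[cv2.resize(read_camera(n)[y:y+110,x:x+150],None,fx=3,fy=3) for n,y,x in(("top",155,220),("side",170,235))]
cv2.imwrite("pics/off.png",np.vstack(im)[:600] if 0 else cv2.resize(np.hstack(im),(800,293)))
E
```

```text
time_s: 3.78
tool_pos: [0.4673, 0.079, 0.1285]
time_s: 4.15
tool_pos: [0.4703, 0.0806, 0.081]
time_s: 5.15
tool_pos: [0.4625, 0.1656, 0.0802]
tool_rot: [1.0, 0.001, -0.0, -0.0]
wrist_force: [-0.3, -0.8, 0.1]
gripper_width: 0.0001
grip_force: 0.0
time_s: 5.9
tool_pos: [0.4654, 0.1455, 0.1841]
tool_rot: [1.0, -0.0, 0.004, -0.001]
wrist_force: [-0.4, -1.0, -0.8]
gripper_width: -0.0002
grip_force: 0.0
```

View pics/off.png

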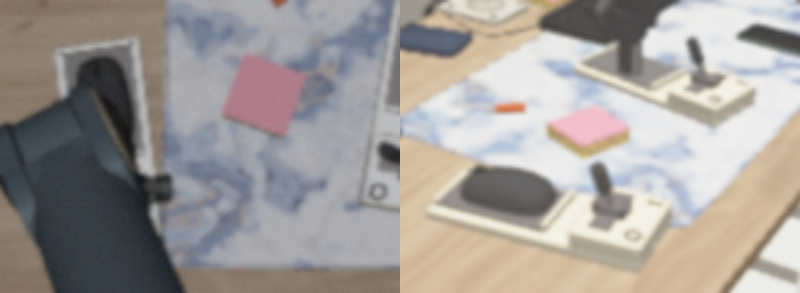

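Lever A now leans to the ring side, so dock_a is off, and the mouse is still on its pad. Next I'll refine the mouse's position with the wrist camera from here.

Run:
```python
from h import *
import pickle
w=camera_info("wrist"); im=read_camera("wrist"); cv2.imwrite("pics/w2.png",im); pickle.dump(w,open("w2.pkl","wb"))
t=camera_info("top"); print(env.state()["tool_pos"])
def m(im,box):
    x0,x1,y0,y1=box; k=np.zeros(im.shape[:2],np.uint8); k[y0:y1,x0:x1]=(im.max(2)<80)[y0:y1,x0:x1]
    k=cv2.morphologyEx(k,cv2.MORPH_OPEN,np.ones((5,5),np.uint8)) if im is not top else k
    return max(cv2.findContours(k,0,2)[0],key=cv2.contourArea)
top=cv2.imread("pics/top0.png")
ct=m(top,(245,275,170,216))
c=proj(w,(.589,.187,.035)); print("expected",c)
x,y=c.astype(int)
cw=m(im,(max(x-110,0),x+110,0,min(y+150,235)))
print(cv2.boundingRect(cw))
for z in(.025,.03,.035,.04):
    print(z,[cv2.minAreaRect(np.array([onz(ci,p,z)[:2] for p in cc[:,0]],np.float32)) for ci,cc in((t,ct),(w,cw))])
```

```text
[0.46200708 0.14406777 0.17948699]
expected [264.78477104  23.71966249]
(226, 0, 87, 93)
0.025 [((0.5892536640167236, 0.1871454417705536), (0.10812295228242874, 0.06152466684579849), 12.762054443359375), ((0.5764594674110413, 0.18327051401138306), (0.07513675838708878, 0.06117914617061615), 10.522954940795898)]
0.03 [((0.5883223414421082, 0.1863994300365448), (0.10772399604320526, 0.06129768490791321), 12.762051582336426), ((0.5759539008140564, 0.18261249363422394), (0.07387548685073853, 0.060152243822813034), 10.522880554199219)]
0.035 [((0.5873910784721375, 0.18565338850021362), (0.10732515156269073, 0.06107071042060852), 12.762091636657715), ((0.5754483342170715, 0.181954488158226), (0.07261434942483902, 0.05912529677152634), 10.522985458374023)]
0.04 [((0.586459755897522, 0.18490736186504364), (0.10692624002695084, 0.060843709856271744), 12.762088775634766), ((0.5749427676200867, 0.1812964826822281), (0.07135310769081116, 0.05809842422604561), 10.522831916809082)]
```

View pics/w2.png

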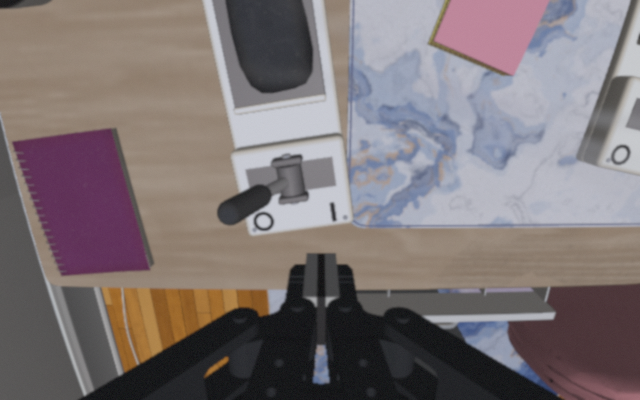

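The lever is off, leaning over the ring at (263,220). The mouse is at about (.588,.186) with yaw 0.21. Moving above it with the gripper open.

```bash
python3 -m crank '[[1,0.5,0,0,0,0,0],[1,1,0,0,0,0,0],[1,1,0,0,0,0,0]]'|head -2
python3 -m crank '[[1,0.26,-0.42,0,0,0,-0.15],[1,0.26,-0.42,0,0,0,-0.2],[1,0.26,-0.42,0,0,0,-0.2],[1,0.26,-0.42,0,0,0,-0.2]]'
python3 - <<'E'
from h import *
s=env.state();r=R.from_quat(s["tool_rot"]);print(s["tool_pos"],"tool delta (0.1m)",r.inv().apply(np.array([.588,.186,.013])-s["tool_pos"])*10,"yaw deg",np.degrees(np.arctan2(*r.as_matrix()[1::-1,0])))
E
```

```text
time_s: 6.42
tool_pos: [0.5647, 0.1435, 0.1778]
time_s: 6.92
tool_pos: [0.5877, 0.1857, 0.1795]
tool_rot: [0.995, 0.104, -0.001, 0.0]
wrist_force: [1.4, -0.4, -0.4]
gripper_width: 0.0854
grip_force: 0.0
[0.58773546 0.18574943 0.17945835] tool delta (0.1m) [ 0.00639422 -0.00317684  1.6645722 ] yaw deg 11.923609097307263
```

```bash
python3 -m crank '[[1,0,0,0.5,0,0,0],[1,0,0,1,0,0,0],[1,0,0,1,0,0,0]]'|head -4
python3 -m crank '[[1,0,0,0.3,0,0,0],[1,0,0,0.5,0,0,0],[1,0,0,0.66,0,0,0],[1,0,0,0.66,0,0,0]]'
python3 -m crank '[[0.5,0,0,0,0,0,0],[0.4,0,0,0,0,0,0],[0.3,0,0,0,0,0,0],[0.3,0,0,0,0,0,0],[0.3,0,0,0,0,0,0]]' 25
```

```text
time_s: 7.3
tool_pos: [0.5854, 0.1846, 0.0767]
tool_rot: [0.995, 0.104, -0.004, 0.001]
wrist_force: [0.1, 0.4, 0.0]
time_s: 7.8
tool_pos: [0.5883, 0.1863, 0.0137]
tool_rot: [0.995, 0.104, -0.001, 0.0]
wrist_force: [0.6, -0.2, 0.3]
gripper_width: 0.0859
grip_force: 0.0
time_s: 8.43
tool_pos: [0.5895, 0.1869, 0.0157]
tool_rot: [0.995, 0.104, 0.001, -0.0]
wrist_force: [-1.9, -0.5, 5.7]
gripper_width: 0.0596
grip_force: 27.4
```

```bash
python3 -m crank '[[0.3,0,0,-0.2,0,0,0],[0.3,0,0,-0.6,0,0,0],[0.3,0,0,-1,0,0,0],[0.3,0,0,-1,0,0,0]]'
python3 -m crank '[[0.3,0,0,0,0,0,0.1],[0.3,0,0,0,0,0,0.25],[0.3,0,0,0,0,0,0.363],[0.3,0,0,0,0,0,0.363]]'
python3 - <<'E'
from h import *
s=env.state();r=R.from_quat(s["tool_rot"]);print(s["tool_pos"],"tool delta",r.inv().apply(np.array([.643,-.183,s["tool_pos"][2]])-s["tool_pos"])*10,"yaw",np.arctan2(*r.as_matrix()[1::-1,0]))
E
```

```text
time_s: 8.93
tool_pos: [0.5912, 0.1878, 0.1191]
tool_rot: [0.995, 0.104, 0.004, -0.001]
wrist_force: [0.3, -0.4, -1.1]
gripper_width: 0.0593
grip_force: 27.7
time_s: 9.43
tool_pos: [0.5881, 0.1864, 0.1139]
tool_rot: [0.996, -0.084, -0.0, 0.0]
wrist_force: [-0.3, 0.5, -0.7]
gripper_width: 0.0599
grip_force: 27.7
[0.58814658 0.18644776 0.11387015] tool delta [1.16264931e+00 3.54940785e+00 2.18044890e-03] yaw -0.16914969493743887
```

```bash
python3 -m crank '[[0.3,0.15,0.45,0,0,0,0],[0.3,0.29,0.89,0,0,0,0],[0.3,0.29,0.89,0,0,0,0]]'|head -2
python3 -m crank '[[0.3,0.15,0.45,0,0,0,0],[0.3,0.29,0.89,0,0,0,0],[0.3,0.29,0.89,0,0,0,0]]'|head -2
python3 -m crank '[[0.3,0.15,0.45,0,0,0,0],[0.3,0.29,0.89,0,0,0,0],[0.3,0.29,0.89,0,0,0,0]]'|head -2
python3 -m crank '[[0.3,0.15,0.45,0,0,0,0],[0.3,0.29,0.89,0,0,0,0],[0.3,0.29,0.89,0,0,0,0],[0.3,0.29,0.89,0,0,0,0]]'
python3 - <<'E'
from h import *
s=env.state();r=R.from_quat(s["tool_rot"]);print(s["tool_pos"],"tool delta",r.inv().apply(np.array([.643,-.183,.0145])-s["tool_pos"])*10,"yaw",np.arctan2(*r.as_matrix()[1::-1,0]))
cv2.imwrite("pics/w3.png",np.hstack([cv2.resize(read_camera("wrist"),(480,300)),read_camera("side")[100:400,200:520]]))
E
```

```text
time_s: 9.8
tool_pos: [0.6026, 0.0878, 0.1138]
time_s: 10.18
tool_pos: [0.6157, -0.0038, 0.1139]
time_s: 10.55
tool_pos: [0.629, -0.0956, 0.1139]
time_s: 11.05
tool_pos: [0.6427, -0.1812, 0.114]
tool_rot: [0.996, -0.084, -0.0, -0.001]
wrist_force: [-0.2, 0.2, -1.8]
gripper_width: 0.0598
grip_force: 27.7
[ 0.64265978 -0.18120854  0.11401416] tool delta [0.00708362 0.0191678  0.99509888] yaw -0.1679696296403124
```

View pics/w3.png

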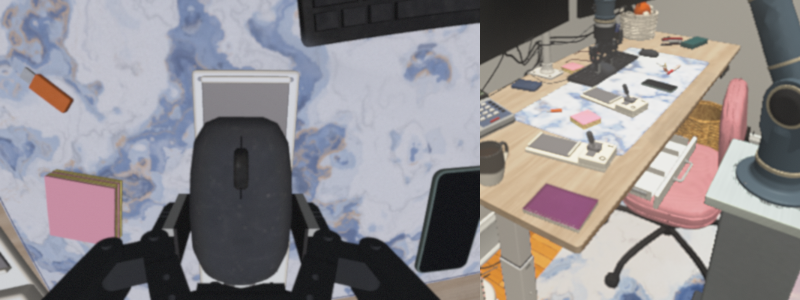

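The mouse is held straight, with its nose at (322,155) full-res. The far edge of the dock is at (258..393, 94).

Run:
```python
from h import *
w=camera_info("wrist")
a,b=onz(w,(258,94),.022),onz(w,(393,94),.022); d=(b-a)[:2];print("width",np.linalg.norm(d));d/=np.linalg.norm(d);u=np.array([-d[1],d[0]])
print("pad c",((a+b)/2)[:2]-.073*u,"yaw",np.arctan2(u[1],u[0]))
for z in(.125,.13):print("mouse c",onz(w,(322,155),z)[:2]-.053*u, onz(w,(255,210),z),onz(w,(389,210),z))
```

```text
width 0.08841742092548822
pad c [ 0.64520472 -0.18411221] yaw -0.16583381252605905
mouse c [ 0.64624408 -0.18189983] [ 0.68061369 -0.15991037  0.125     ] [ 0.6715995  -0.21388569  0.125     ]
mouse c [ 0.64726702 -0.1820669 ] [ 0.68231658 -0.16124486  0.13      ] [ 0.67364474 -0.21317025  0.13      ]
```

```bash
python3 -m crank '[[0.3,-0.01,0.02,0.4,0,0,0],[0.3,-0.01,0.02,0.75,0,0,0],[0.3,-0.01,0.02,0.9,0,0,0],[0.3,-0.01,0.02,0.95,0,0,0],[0.3,-0.01,0.02,0.97,0,0,0],[0.3,-0.01,0.02,0.97,0,0,0]]'
```

```text
time_s: 11.9
tool_pos: [0.642, -0.1859, 0.0185]
tool_rot: [0.996, -0.085, 0.001, 0.0]
wrist_force: [-0.3, -0.9, -1.4]
gripper_width: 0.0597
grip_force: 27.7
```

```bash
python3 -m crank '[[0.3,0,0,0.01,0,0,0],[0.3,0,0,0.02,0,0,0],[0.3,0,0,0.03,0,0,0],[0.3,0,0,0.03,0,0,0]]'
```

```text
time_s: 12.4
tool_pos: [0.6415, -0.1859, 0.0157]
tool_rot: [0.996, -0.085, 0.0, 0.0]
wrist_force: [-2.7, 0.8, 5.9]
gripper_width: 0.0592
grip_force: 28.5
```

Contact with the pad is made (6 N up). Releasing and lifting.

```bash
python3 -m crank '[[0.8,0,0,0,0,0,0],[1,0,0,0,0,0,0],[1,0,0,0,0,0,0],[1,0,0,0,0,0,0],[1,0,0,0,0,0,0],[1,0,0,0,0,0,0]]'
python3 -m crank '[[1,0,0,-0.2,0,0,0],[1,0,0,-0.6,0,0,0],[1,0,0,-1,0,0,0],[1,0,0,-1,0,0,0]]'|head -2
python3 -m crank '[[1,-0.5,0,-0.3,0,0,0],[1,-1,0,-0.6,0,0,0],[1,-1,0,-0.6,0,0,0],[1,-1,0,-0.6,0,0,0]]'|head -2
python3 - <<'E'
from h import *
cv2.imwrite("pics/w4.png",np.hstack([cv2.resize(read_camera("wrist"),(480,300)),read_camera("side")[100:400,200:520]]))
w=camera_info("wrist");print([proj(w,p) for p in((.644,-.183,.016),(.644,-.183,.035))])
s=env.state();r=R.from_quat(s["tool_rot"]);print(s["tool_pos"])
E
```

```text
time_s: 13.15
tool_pos: [0.6412, -0.1858, 0.0143]
tool_rot: [0.996, -0.085, 0.0, 0.0]
wrist_force: [0.3, 0.6, 0.1]
gripper_width: 0.0854
grip_force: 0.0
time_s: 13.65
tool_pos: [0.6443, -0.1863, 0.1201]
time_s: 14.15
tool_pos: [0.543, -0.1689, 0.1747]
[array([317.11273571,  58.23330565]), array([316.83196426,  56.66787033])]
[ 0.54323536 -0.16874968  0.17370076]
```

View pics/w4.png

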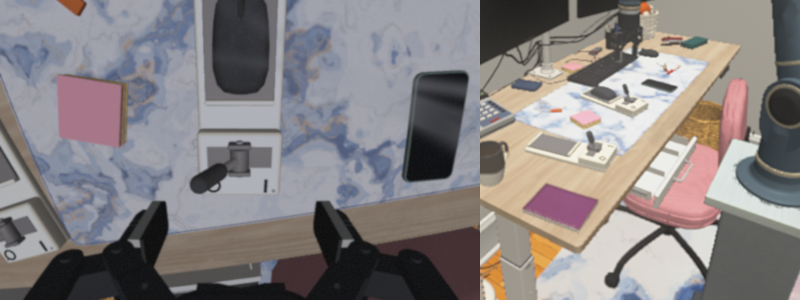

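The mouse lies flat and central on pad B, at (320,59) full-res against an expected (317,57). Lever B is off, leaning left at (208,180) in the half-res view. Now I'll push it over to the right.

```bash
python3 -m crank '[[0,-0.12,-0.5,0,0,0,0],[0,-0.25,-0.94,0,0,0,0],[0,-0.25,-0.94,0,0,0,0],[0,-0.25,-0.94,0,0,0,0],[0,-0.25,-0.94,0,0,0,0]]'
python3 -m crank '[[0,0,0,0.4,0,0,0],[0,0,0,0.7,0,0,0],[0,0,0,0.93,0,0,0],[0,0,0,0.93,0,0,0]]'|head -2
python3 -m crank '[[0,0,0.3,0,0,0,0],[0,0,0.4,0,0,0,0],[0,0,0.5,0,0,0,0],[0,0,0.6,0,0,0,0],[0,0,0.7,0,0,0,0],[0,0,0.8,0,0,0,0],[0,0,0.95,0,0,0,0],[0,0,0.95,0,0,0,0]]'
python3 -m crank '[[0,0,-0.1,0,0,0,0],[0,0,-0.25,0,0,0,0],[0,0,-0.25,-0.4,0,0,0],[0,0,-0.25,-1,0,0,0],[0,0,-0.25,-1,0,0,0],[0,0,-0.25,-1,0,0,0]]'
python3 - <<'E'
from h import *
cv2.imwrite("pics/w5.png",np.hstack([cv2.resize(read_camera("wrist"),(480,300)),read_camera("side")[100:400,200:520]]))
E
```

```text
time_s: 14.88
tool_pos: [0.5342, -0.0734, 0.1738]
tool_rot: [0.996, -0.086, -0.0, 0.0]
wrist_force: [0.5, -0.0, -0.2]
gripper_width: 0.0
grip_force: 0.0
time_s: 15.38
tool_pos: [0.5327, -0.073, 0.0796]
time_s: 16.38
tool_pos: [0.5172, -0.1676, 0.0811]
tool_rot: [0.996, -0.087, -0.0, 0.0]
wrist_force: [-0.1, -0.2, 0.1]
gripper_width: 0.0
grip_force: 0.0
time_s: 17.12
tool_pos: [0.5219, -0.1394, 0.1812]
tool_rot: [0.996, -0.084, -0.0, -0.0]
wrist_force: [0.2, -0.5, -0.6]
gripper_width: -0.0001
grip_force: 0.0
```

View pics/w5.png

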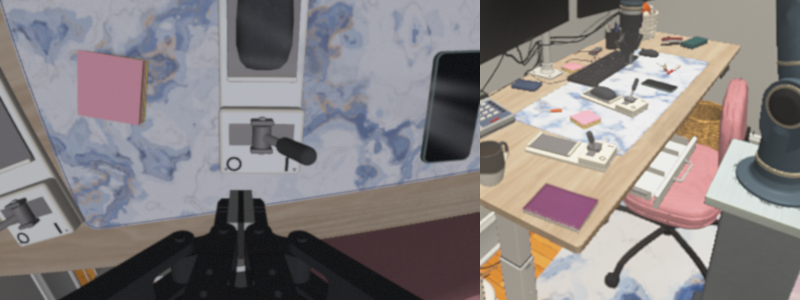

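Lever B now leans right over the bar at (295,150), lever A is still off at (20,210), the mouse is on pad B, and the arm is clear.

```bash
python3 -c "
from workcell import order; print(order.sign_off())"
```

```text
the job is handed in; nothing more can be done
None
```

I switched dock_a off, moved the mouse to dock_b's pad, let it go flat and centred, switched dock_b on, and handed the job in at about 17 s; the sign-off returned no verdict.

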